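# Make up two sequin kits

## Robot

A 6-joint arm with a two-finger parallel gripper is mounted at the origin on the work surface. World frame = base frame: x ahead of the robot, y to its left, z up, the work surface at z = 0. Lengths are in m, angles in rad, forces in N, time in s.
With the tool pointing down it reaches from about 0.375 to 0.975 m from the base axis. Payload 3.8 kg.
Tool frame: the origin (TCP) lies at the very end of the fingers, on their centre line; the grasp point (between the pads) lies 19 mm behind it; z points along the fingers, y is the direction in which the jaws open and shut (so a half turn about z gives the same grasp; the last joint's range is limited). The gripper opens to 85 mm and grips with 20 to 120 N. Pads are 22 mm wide; open, the fingers measure 114 mm over their backs; the gripper's body (76 mm by 85 mm) begins 54 mm behind the grasp point. The pads swing forward as they close: fully open they stand 13 mm farther back than shut.
Start: joints at [1.308, 0.264, 1.604, -0, 1.274, -0.037], TCP at [0.151, 0.658, 0.231] pointing down, gripper open.
Joint ranges: [-2.63, 2.63], [-0.94, 2.18], [0.31, 2.57], [-1.31, 4.45], [0, 2.66], [-2.55, 2.55]. Speed limits (rad/s): [2.57, 2.57, 3.14, 3.14, 3.14, 3.14].

## Interface

Orientations are given as a rotation vector (axis times angle).
In Python, from workcell import read_state, read_camera, camera_info, finish_job gives the robot as it stands. The module is installed in compiled form; this text tells all that it offers.
- The arm moves only by the tool play_rows, never from a script. Its argument "motion" is a list of rows, each a list of 5 numbers: the shift along the tool's x, y, z in units of 1000 mm (1.0 is 1000 mm), then the turn about the tool's z in units of 2 pi rad (1.0 is 2 pi rad), then the finger opening in mm, from 0 to 85.4. A call has 1 to 5 rows; each row shifts and turns the commanded pose from where the row before left it, along the tool's axes as they then stand; what a row does not reach is not made up. A row lasts 1/8 s, in which the tool goes at most 62.5 mm and 10.7 degrees, less where a joint would pass 70% of its speed; a pose out of reach is approached as far as the arm can. A call with a number of a shift or a turn outside -1 to 1 is refused whole. A call with a gripper value outside its range is refused whole. The fingers move at their own pace and stop on an object; "squeeze" is the grip in N (left out, the last holds). Time passes only in rows, so rows that do not move let the fingers close. It gives the time, the measured TCP pose, the force and the opening at its end, in the units of the state.
- read_state(): the state, without advancing time (a new reading comes with each control period).
- read_camera(name): name is "side" or "top" or "wrist"; returns the picture (384x512x3 uint8, red, green, blue); there is no depth.
- camera_info(name): a dict with "intrinsics" (3x3 intrinsics, pixels), "dist_coeffs" ([k1, k2, p1, p2, k3] as OpenCV has them; the pictures are not rectified), "pose" (4x4, takes a point from camera to world coordinates). Camera axes: x right, y down, z forward; pixel columns grow to the right and rows downward; lengths in m; the calibration is good to about 2 mm. A picture is of the moment at which its call begins: read the wrist's pose just before it. camera_info takes no time and is no camera call; for the wrist camera it gives the pose at the moment of the call.
- finish_job(): hands the job in, once; it reports no verdict.
The state is a dict: "time": time; "q": joint angles; "joint_vel": joint speeds; "joint_torque": joint torques, N m; "tool_pos": TCP position; "tcp_rot": TCP orientation; "wrist_force": force on the tool from outside, world axes, zero at the start; "torque": the same for the moment, N m; "width": opening from 0.0 (shut) to 1.0 (fully open).
Only numpy, scipy, OpenCV 4.12 (cv2) and the standard library are available. Lean on these libraries where they do the work, as an engineer would, in place of code of your own. Each camera call takes 0.05 s, during which the arm holds its last target. There are 200 camera calls.

## Task

Make up two craft kits from the stock on the table: stand two of the three tall vials and the thread spool together upright on the floor of the round birch box, and stand the third tall vial and the squat pot upright in the lavender tray, one in each compartment. Leave the short vial, the large screw-top jar and the steel dispenser where they are, knock nothing over, and let go of everything at the end.

Things in the scene. Friction and masses are not known exactly. Their poses are not given: they have to be found in the camera images.
- vial_a: Tall slim pale greyish clear vial of sequins with a steel cap: a plain cylinder 24 mm across, 82 mm high (cap the top 14 mm, same diameter), about 45 g, standing upright. One of three identical ones, interchangeable. Origin at the centre of its underside, z up along its axis.
- vial_b: Tall slim pale greyish clear vial of sequins with a steel cap: a plain cylinder 24 mm across, 82 mm high (cap the top 14 mm, same diameter), about 45 g, standing upright. One of three identical ones, interchangeable. Origin at the centre of its underside, z up along its axis.
- vial_c: Tall slim pale greyish clear vial of sequins with a steel cap: a plain cylinder 24 mm across, 82 mm high (cap the top 14 mm, same diameter), about 45 g, standing upright. One of three identical ones, interchangeable. Origin at the centre of its underside, z up along its axis.
- spool: Thread spool standing upright: grey thread 25 mm across between light wooden end discs 28 mm across and 6 mm thick, 70 mm high in all, small dark centre hole drawn on top, about 40 g. Origin at the centre of its underside, z up.
- pot: Squat clear pot of sequins with a steel lid: cylinder 38 mm across with a 40 mm lid on its top 14 mm, 48 mm high, about 80 g, standing upright. Origin at the centre of its underside, z up.
- round_box: Open round box of bent birch, fixed on the table: outside 90 mm across and 28 mm high, inside 82 mm across with the floor 4 mm above the table (walls 4 mm). It just takes three of the slim things standing in a triangle about its centre. Origin at the centre of its underside, z up. It stands on the left or the right of the stock, the tray on the other side.
- tray: Lavender plastic bobbin tray, fixed on the table: 104 mm along its x, 154 mm along its y, 20 mm high, walls 4 mm, floor 4 mm above the table, open on top. One wall 4 mm thick and as high as the rim runs along its x through the middle, leaving two equal compartments of 96 by 71 mm whose centres are at y = +37 and -37 mm. Origin at the centre of its underside.
- short_vial: To be left alone: a short vial like the tall ones, 24 mm across but only 45 mm high, standing among the stock. Origin at the centre of its underside.
- big_jar: To be left alone: large glass jar with a steel screw-top lid, 64 mm across, 84 mm high, standing among the stock. Origin at the centre of its underside.
- dispenser: To be left alone: stainless push dispenser, 58 mm across, 82 mm high, a dished push plate 50 mm across on top, standing among the stock. Origin at the centre of its underside. Other, unlisted bystanders all stand beyond x = 0.75 m or more than 0.8 m to the sides.

How it is judged:
By the outcome, as a careful person would: the job done as asked, in the order asked, and still so for the second after the job is handed in, with the robot touching nothing.
It also fails if it takes over 102 s, if anything falls off the work surface, if the arm or the gripper's body presses on something with over 40 N, if the wrist force passes 120 N, or if a joint passes its speed limit or range.

## Working session

There is one attempt and no reset: what is moved stays moved. The work goes in short steps, Python scripts to look and compute and a tool call to move; the robot and the scene stay as the last step left them, time stands still between calls to the robot, and variables do not carry over. Pictures are saved under pics/ and viewed, about 12 in all and at most 16, crops included, and the job is handed in when it is done.

Besides the shell and the picture viewer there is one more tool, called after "Request:" by a JSON object that holds its "fn" and its "kwargs". play_rows: Moves the arm, as the interface text tells. Shifts and turns lie within -1 to 1; 1 stands for 1000 mm of shift or 2 pi rad of turn. Its arguments: {"type":"object","properties":{"motion":{"type":"array","items":{"type":"array","items":{"type":"number"}}},"squeeze":{"type":"number"}},"required":["motion"]}

```bash
mkdir -p pics; python3 - <<'E'
from workcell import *
import cv2,numpy as np
print({k:np.round(v,3).tolist() for k,v in read_state().items()})
for n in ["top","side","wrist"]:
    i=camera_info(n);print(n,np.round(i["intrinsics"],1).tolist(),np.round(i["dist_coeffs"],4).tolist(),np.round(i["pose"],4).tolist())
    cv2.imwrite(f"pics/{n}0.png",read_camera(n)[:,:,::-1])
E
```

```text
{'time': 0.0, 'q': [1.308, 0.265, 1.605, 0.0, 1.274, -0.037], 'joint_vel': [-0.001, -0.001, -0.002, -0.0, 0.001, -0.0], 'joint_torque': [0.001, -51.513, -36.731, 0.0, 0.013, 0.0], 'tool_pos': [0.151, 0.657, 0.23], 'tcp_rot': [-0.354, -3.121, 0.003], 'wrist_force': [0.117, 0.175, -0.144], 'torque': [0.053, 0.028, 0.018], 'width': 1.002}
top [[422.5, 0.0, 250.5], [0.0, 422.5, 188.7], [0.0, 0.0, 1.0]] [-0.043, 0.0, 0.0, 0.0, 0.0] [[0.0072, -0.9954, 0.0955, 0.4789], [-0.9993, -0.0107, -0.0365, 0.0074], [0.0373, -0.0951, -0.9948, 0.9741], [0.0, 0.0, 0.0, 1.0]]
side [[453.2, 0.0, 256.0], [0.0, 453.2, 191.1], [0.0, 0.0, 1.0]] [-0.1153, 0.0, 0.0, 0.0, 0.0] [[-0.8095, -0.4323, 0.3974, 0.2102], [-0.5871, 0.6066, -0.536, 0.4921], [-0.0094, -0.6672, -0.7448, 0.7299], [0.0, 0.0, 0.0, 1.0]]
wrist [[273.5, 0.0, 258.4], [0.0, 273.5, 194.5], [0.0, 0.0, 1.0]] [-0.0149, 0.0, 0.0, 0.0, 0.0] [[0.2247, 0.9306, 0.2891, 0.0763], [0.9744, -0.2137, -0.0693, 0.6747], [-0.0027, 0.2973, -0.9548, 0.3722], [0.0, 0.0, 0.0, 1.0]]
```

View pics/top0.png

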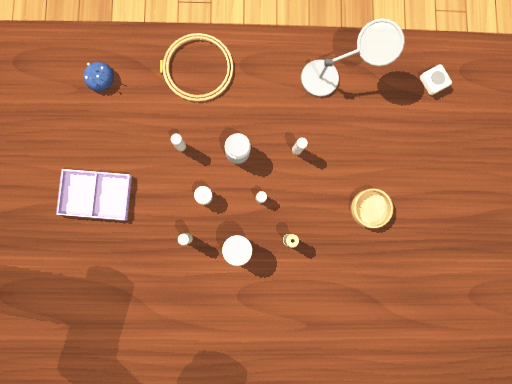

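View pics/side0.png

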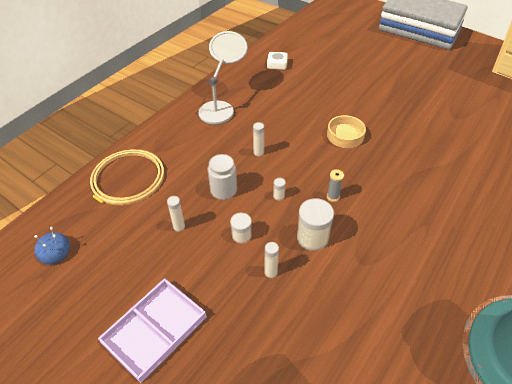

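Top view: tray at the left (95,195), box at the right (373,208). Tall vials are at (179,142), (300,146) and (185,239), the spool at (291,241), the pot at (203,195) and the short vial at (261,197). The jar and dispenser are at (237,149) and (237,250). I'll enlarge both views to see the cap edges.

```bash
python3 - <<'E'
import cv2
a=cv2.imread("pics/top0.png")[125:275,160:320];b=cv2.imread("pics/side0.png")[110:290,155:355]
cv2.imwrite("pics/topc.png",cv2.resize(a,None,fx=5,fy=4*1.0,interpolation=2) if 0 else cv2.resize(a,None,fx=4,fy=4,interpolation=cv2.INTER_NEAREST))
cv2.imwrite("pics/sidec.png",cv2.resize(b,None,fx=3,fy=3,interpolation=cv2.INTER_NEAREST))
E
```

```text
(no output)
```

View pics/topc.png

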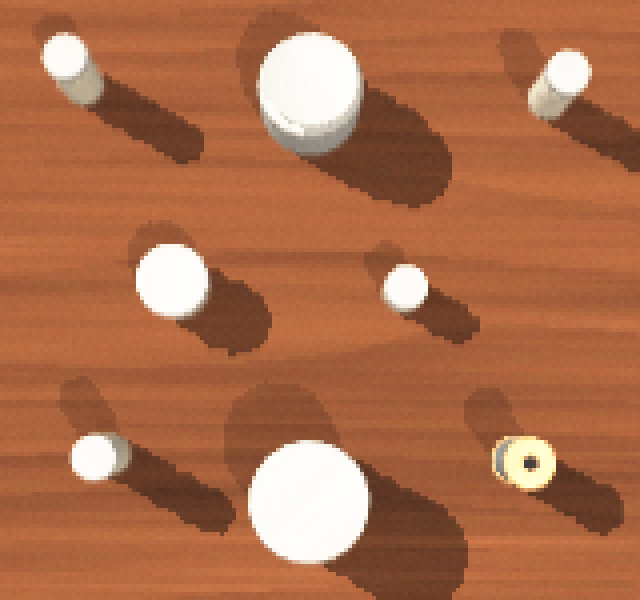

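View pics/sidec.png

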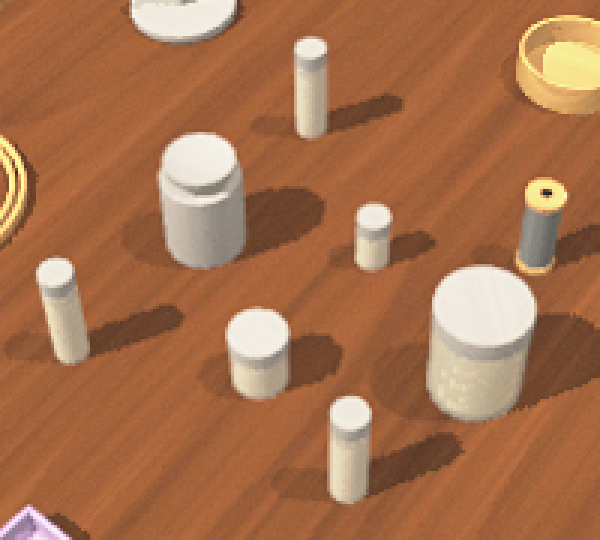

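Every cap is clearly separate in both views. Next I'll triangulate the caps and look closely at the tray and box.

```bash
cat > h.py <<'E'
import numpy as np,cv2
from workcell import *
def ray(n,uv,info=None):
    i=info or camera_info(n);K=np.array(i["intrinsics"]);P=np.array(i["pose"])
    p=cv2.undistortPoints(np.array(uv,float).reshape(-1,1,2),K,np.array(i["dist_coeffs"]))[:,0]
    d=np.c_[p,np.ones(len(p))]@P[:3,:3].T
    return P[:3,3],d
def plane(n,uv,z,info=None):
    o,d=ray(n,uv,info);return o+d*((z-o[2])/d[:,2])[:,None]
def tri(rays):
    A=np.zeros((3,3));b=np.zeros(3)
    for o,d in rays:
        d=d/np.linalg.norm(d);M=np.eye(3)-np.outer(d,d);A+=M;b+=M@o
    x=np.linalg.solve(A,b)
    return x,max(np.linalg.norm(np.cross(x-o,d/np.linalg.norm(d))) for o,d in rays)
E
python3 - <<'E'
from h import *
N=["vial1","vial2","vial3","spool","pot","short","jar309","disp"]
T=np.array([(66,56),(569,73),(94,457),(530,463),(172,281),(405,288),(309,501),(309,80)])/4+(160,125)-.5
S=np.array([(56,271),(311,46),(350,410),(546,194),(258,334),(374,216),(484,307),(200,160)])/3+(155,110)-.5
ot,dt=ray("top",T);os,ds=ray("side",S)
for n,a,b in zip(N,dt,ds):
    x,e=tri([(ot,a),(os,b)]);print(n,np.round(x,4),round(e,4))
t=cv2.imread("pics/top0.png");s=cv2.imread("pics/side0.png")
r=lambda a,w,h:cv2.resize(a,(w,h),interpolation=cv2.INTER_NEAREST)
c=np.zeros((600,800,3),np.uint8)
c[:300,:400]=r(t[160:235,45:145],400,300);c[:300,400:]=r(t[170:245,325:425],400,300)
c[300:,:480]=r(s[275:385,90:220][:100,:],480,300)[:, :];c[300:,480:800]=r(s[105:160,318:378],320,300)
cv2.imwrite("pics/tb.png",c)
E
```

```text
vial1 [0.6708 0.1349 0.0816] 0.0002
vial2 [ 0.6654 -0.1345  0.0841] 0.0007
vial3 [0.4583 0.1151 0.0835] 0.0003
spool [ 0.4563 -0.1152  0.0696] 0.0003
pot [0.5539 0.079  0.0461] 0.0004
short [ 0.5512 -0.0492  0.0463] 0.0003
jar309 [0.436  0.0026 0.081 ] 0.0001
disp [0.6591 0.0047 0.0821] 0.0002
```

View pics/tb.png

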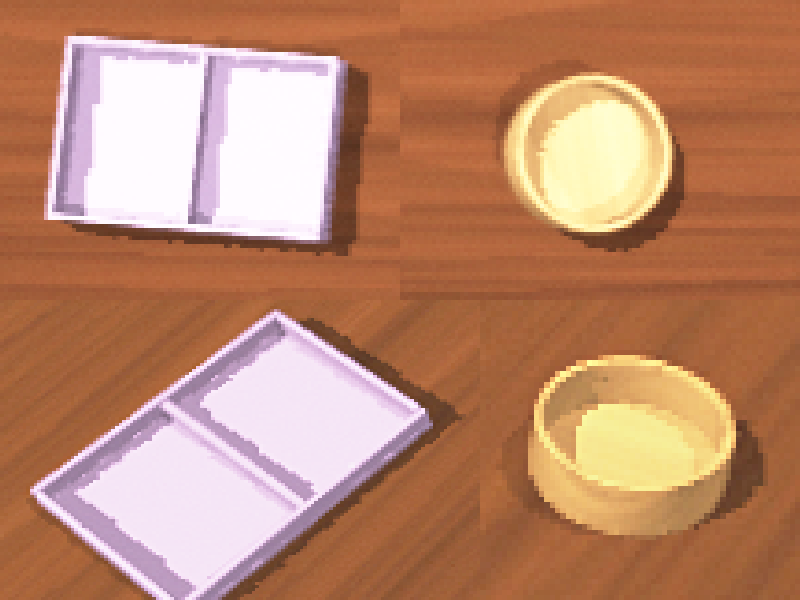

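Top crop: the tray rim corners and the box rim circle are clear in both views. I'll triangulate those too.

```bash
python3 - <<'E'
from h import *
T=np.array([(68,38),(345,59),(325,240),(47,216)])/4+(45,160)-.5
S=np.array([(35,492-300),(278,13),(429,412-300)])/np.array([480/130,3])+(90,275)-.5
ot,dt=ray("top",T);os,ds=ray("side",S)
for i,j in [(0,0),(1,1),(2,2)]: print("side order?",[ (k,np.round(tri([(ot,dt[k]),(os,ds[i])])[0],3).tolist(),round(tri([(ot,dt[k]),(os,ds[i])])[1],4)) for k in range(4)])
c=plane("top",T,.02);print(np.round(c,4),"centre",np.round(c.mean(0),4),"len",np.round(np.linalg.norm(np.diff(c,axis=0),axis=1),4))
d=c[0]-c[1]+c[3]-c[2];print("yaw of tray y from +y: ",np.arctan2(-d[0],d[1]))
bt=np.array([[594.5-400,152.5]])/4+(325,170)-.5
bs=np.array([[636-480,423-300]])/np.array([320/60,300/55])+(318,105)-.5
o,a=ray("top",bt);p,b=ray("side",bs)
print("box",tri([(o,a[0]),(p,b[0])]),plane("top",bt,.028))
E
```

```text
side order? [(0, [0.61, 0.401, 0.018], np.float64(0.0007)), (1, [0.663, 0.336, -0.161], np.float64(0.0599)), (2, [0.55, 0.33, 0.013], np.float64(0.0907)), (3, [0.529, 0.393, 0.113], np.float64(0.0316))]
side order? [(0, [0.555, 0.315, 0.171], np.float64(0.0395)), (1, [0.602, 0.246, 0.011], np.float64(0.0008)), (2, [0.524, 0.256, 0.101], np.float64(0.0363)), (3, [0.498, 0.32, 0.217], np.float64(0.0074))]
side order? [(0, [0.522, 0.316, 0.146], np.float64(0.0755)), (1, [0.571, 0.244, -0.063], np.float64(0.0434)), (2, [0.499, 0.253, 0.013], np.float64(0.0004)), (3, [0.471, 0.322, 0.176], np.float64(0.0388))]
[[0.6106 0.4006 0.02  ]
 [0.6004 0.2436 0.02  ]
 [0.4982 0.2514 0.02  ]
 [0.51   0.4074 0.02  ]] centre [0.5548 0.3257 0.02  ] len [0.1573 0.1025 0.1565]
yaw of tray y from +y:  -0.07027537074922946
box (array([ 0.52942563, -0.30733214,  0.02628042]), np.float64(0.00018379208585272915)) [[ 0.52949641 -0.30667381  0.028     ]]
```

Heights and the two-view residuals agree well: caps about 82, spool 70, pot and short vial 46, tray rim about 15–20, box rim 26 mm. The plan:

- **Box** at (0.5295,-0.307): items go at a 24 mm radius, with the jaws tangential.
- **Tray** centre about (0.555,0.327), yaw -0.07.

I'll write a small planner that prints the rows for each move.

```bash
cat > p.py <<'E'
# p.py x y z yaw_deg width [x y z yaw width ...]: rows from the measured pose through the waypoints
import sys
from h import *
from scipy.spatial.transform import Rotation as R
s=read_state();p=np.array(s["tool_pos"]);r=R.from_rotvec(s["tcp_rot"]);Rm=r.as_matrix()
yaw=np.arctan2(Rm[1,1],Rm[0,1])
print("t",round(s["time"],2),"at",np.round(p,4),"yaw",round(np.degrees(yaw),1),"tilt",round(np.degrees(np.arccos(-Rm[2,2])),2),"w",round(s["width"]*85.4,1),"F",np.round(s["wrist_force"],1))
ax=lambda y:np.array([[-np.sin(y),np.cos(y),0],[np.cos(y),np.sin(y),0],[0,0,-1]]).T if 0 else np.column_stack([np.cross([np.cos(y),np.sin(y),0],[0,0,-1]),[np.cos(y),np.sin(y),0],[0,0,-1]])
rows=[]
a=list(map(float,sys.argv[1:]))
for k in range(0,len(a),5):
    g=np.array(a[k:k+3]);gy=np.radians(a[k+3]);w=a[k+4]
    n=int(np.ceil(max(np.linalg.norm(g-p)/.055,abs(gy-yaw)/np.radians(10),1)))
    for i in range(n):
        m=n-i
        d=np.round(ax(yaw).T@((g-p)/m),3);t=np.round((yaw-gy)/m/(2*np.pi),3)
        rows.append([*d.tolist(),float(t),w]);p=p+ax(yaw)@d;yaw-=t*2*np.pi
for i in range(0,len(rows),5):print(rows[i:i+5])
E
python3 p.py .458 .115 .14 90 50 .458 .115 .039 90 50
```

```text
t 0.15 at [0.151  0.6573 0.2302] yaw 77.1 tilt 0.1 w 85.3 F [-0.4  0.   0.7]
[[-0.035, -0.038, 0.008, -0.003, 50.0], [-0.034, -0.039, 0.007, -0.003, 50.0], [-0.034, -0.04, 0.008, -0.003, 50.0], [-0.033, -0.04, 0.007, -0.003, 50.0], [-0.032, -0.041, 0.008, -0.003, 50.0]]
[[-0.031, -0.041, 0.007, -0.003, 50.0], [-0.031, -0.042, 0.008, -0.003, 50.0], [-0.03, -0.043, 0.007, -0.003, 50.0], [-0.029, -0.043, 0.008, -0.003, 50.0], [-0.028, -0.044, 0.007, -0.003, 50.0]]
[[-0.027, -0.044, 0.008, -0.003, 50.0], [-0.026, -0.045, 0.007, -0.003, 50.0], [0.0, 0.0, 0.051, 0.0, 50.0], [0.0, 0.0, 0.05, 0.0, 50.0]]
```

Request:
{"fn": "play_rows", "kwargs": {"motion": [[-0.035,-0.038,0.008,-0.003,50],[-0.034,-0.039,0.007,-0.003,50],[-0.034,-0.04,0.008,-0.003,50],[-0.033,-0.04,0.007,-0.003,50],[-0.032,-0.041,0.008,-0.003,50]]}}

```text
time: 0.78
tool_pos: [0.2797, 0.4302, 0.1929]
tcp_rot: [0.205, 3.135, -0.0]
wrist_force: [1.5, 0.9, 1.0]
width: 0.584
```

Request:
{"fn": "play_rows", "kwargs": {"motion": [[-0.031,-0.041,0.007,-0.003,50],[-0.031,-0.042,0.008,-0.003,50],[-0.03,-0.043,0.007,-0.003,50],[-0.029,-0.043,0.008,-0.003,50],[-0.028,-0.044,0.007,-0.003,50]]}}

```text
time: 1.4
tool_pos: [0.4081, 0.2042, 0.156]
tcp_rot: [0.057, 3.141, 0.0]
wrist_force: [0.0, 0.2, 1.0]
width: 0.588
```

```bash
python3 p.py .458 .115 .14 90 50; python3 - <<'E'
from h import *
i=camera_info("wrist");print(np.round(i["pose"],4).tolist())
cv2.imwrite("pics/w1.png",read_camera("wrist")[:,:,::-1])
E
```

```text
t 1.4 at [0.4081 0.2042 0.156 ] yaw 87.9 tilt 0.02 w 50.2 F [0.  0.2 1. ]
[[-0.027, -0.044, 0.008, -0.003, 50.0], [-0.025, -0.044, 0.008, -0.003, 50.0]]
[[0.0373, 0.9541, 0.2972, 0.3315], [0.9993, -0.0354, -0.0118, 0.2071], [-0.0007, 0.2974, -0.9547, 0.2981], [0.0, 0.0, 0.0, 1.0]]
```

View pics/w1.png

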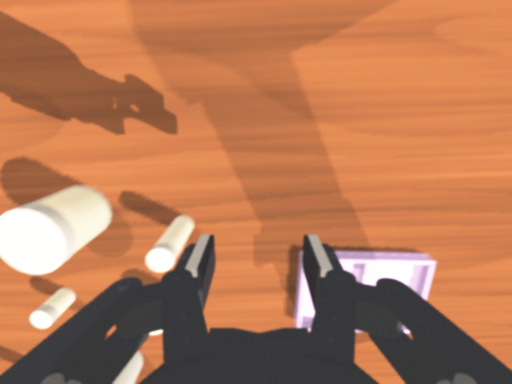

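Wrist view: vial3's cap is at about (158,261) and the jar's lid at (38,238). I'll check these against the triangulated positions.

```bash
python3 -c "
from h import *
print(plane('wrist',[(158,261)],.082),plane('wrist',[(38,239)],.083))"
```

```text
[[0.45945452 0.1068156  0.082     ]] [[0.43378558 0.00426304 0.083     ]]
```

Request:
{"fn": "play_rows", "kwargs": {"motion": [[-0.027,-0.044,0.008,-0.003,50],[-0.025,-0.044,0.008,-0.003,50],[0,0,0,0,50]]}}

```text
time: 1.82
tool_pos: [0.4577, 0.1139, 0.1396]
tcp_rot: [-0.007, -3.14, 0.001]
wrist_force: [-0.5, 0.8, -0.1]
width: 0.585
```

```bash
python3 p.py .458 .115 .039 90 50
```

```text
t 1.82 at [0.4577 0.1139 0.1396] yaw 89.7 tilt 0.08 w 50.0 F [-0.5  0.8 -0.1]
[[-0.0, 0.001, 0.05, -0.0, 50.0], [-0.0, 0.0, 0.051, -0.001, 50.0]]
```

Vial3 disagrees by 8 mm. The arm may have still been settling in that picture, so I'll look again now that it's stationary, before going down.

```bash
python3 - <<'E'
from h import *
cv2.imwrite("pics/w2.png",read_camera("wrist")[:,:,::-1])
i=camera_info("wrist");K=np.array(i["intrinsics"]);P=np.linalg.inv(i["pose"])
for q in [(.4583,.1151,.082),(.436,.0026,.083),(.5539,.079,.047)]:
    print(cv2.projectPoints(np.array([q]),cv2.Rodrigues(P[:3,:3])[0],P[:3,3],K,np.array(i["dist_coeffs"]))[0].ravel())
E
```

```text
[258.20958534 213.66273526]
[109.89494939 187.13376847]
[222.95407514 289.59060337]
```

View pics/w2.png

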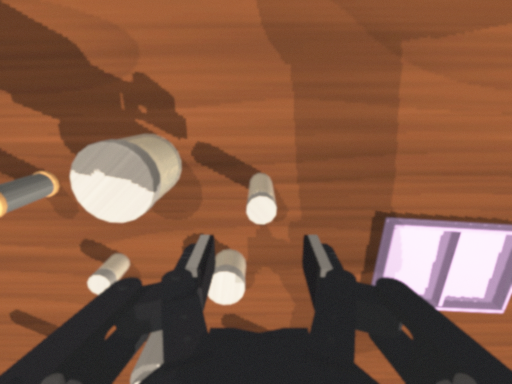

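Settled view: vial3's cap is at (262,210), against a predicted (258,214). The jar and pot show the same small shift of about 3 mm, which fits the calibration tolerance. Going down to grasp.

Request:
{"fn": "play_rows", "kwargs": {"motion": [[0.001,0.002,0.05,0,50],[0,0,0.051,0,50],[0,0,0,0,50]]}}

```text
time: 2.25
tool_pos: [0.451, 0.1186, 0.0356]
tcp_rot: [0.003, -3.132, 0.003]
wrist_force: [0.5, 0.3, -0.5]
width: 0.583
```

Request:
{"fn": "play_rows", "kwargs": {"motion": [[0,0,0,0,15],[0,0,0,0,15],[0,0,0,0,15],[0,0,0,0,15],[0,0,0,0,15]], "squeeze": 40}}

```text
time: 2.88
tool_pos: [0.4583, 0.119, 0.0416]
tcp_rot: [0.0, 3.137, 0.002]
wrist_force: [-1.0, 0.4, 7.9]
width: 0.274
```

```bash
python3 p.py .458 .115 .15 90 15 .5055 -.307 .15 90 15
```

```text
t 2.88 at [0.4583 0.119  0.0416] yaw 90.0 tilt 0.26 w 23.4 F [-1.   0.4  7.9]
[[0.0, -0.002, -0.054, -0.0, 15.0], [0.0, -0.002, -0.054, -0.0, 15.0], [-0.006, -0.053, -0.0, -0.0, 15.0], [-0.006, -0.053, -0.0, -0.0, 15.0], [-0.006, -0.053, -0.0, -0.0, 15.0]]
[[-0.006, -0.053, -0.0, -0.0, 15.0], [-0.006, -0.053, -0.0, -0.0, 15.0], [-0.006, -0.052, -0.0, -0.0, 15.0], [-0.006, -0.053, -0.0, -0.0, 15.0], [-0.005, -0.052, -0.0, -0.0, 15.0]]
```

Request:
{"fn": "play_rows", "kwargs": {"motion": [[0,0,-0.02,0,15],[0,0,-0.03,0,15],[0,0,-0.04,0,15],[0,0,-0.02,0,15],[0,0,0,0,15]]}}

```text
time: 3.5
tool_pos: [0.4581, 0.1186, 0.1519]
tcp_rot: [-0.0, 3.136, 0.002]
wrist_force: [0.4, 0.2, 0.2]
width: 0.27
```

```bash
python3 p.py .5055 -.307 .15 90 15
```

```text
t 3.5 at [0.4581 0.1186 0.1519] yaw 90.0 tilt 0.32 w 23.0 F [0.4 0.2 0.2]
[[-0.006, -0.053, 0.0, 0.0, 15.0], [-0.006, -0.053, 0.0, 0.0, 15.0], [-0.006, -0.053, 0.0, 0.0, 15.0], [-0.006, -0.053, 0.0, 0.0, 15.0], [-0.006, -0.053, 0.0, 0.0, 15.0]]
[[-0.006, -0.054, 0.001, 0.0, 15.0], [-0.006, -0.053, 0.0, 0.0, 15.0], [-0.005, -0.054, 0.001, 0.0, 15.0]]
```

Request:
{"fn": "play_rows", "kwargs": {"motion": [[-0.006,-0.03,0,0,15],[-0.006,-0.05,0,0,15],[-0.006,-0.06,0,0,15],[-0.006,-0.06,0,0,15],[-0.006,-0.06,0,0,15]]}}

```text
time: 4.12
tool_pos: [0.4853, -0.1433, 0.1479]
tcp_rot: [0.0, -3.14, -0.001]
wrist_force: [0.9, 0.2, -0.2]
width: 0.268
```

Request:
{"fn": "play_rows", "kwargs": {"motion": [[-0.006,-0.06,0,0,15],[-0.006,-0.055,0.001,0,15],[-0.006,-0.03,0.001,0,15],[0,-0.02,0,0,15],[0,0,0,0,15]]}}

```text
time: 4.75
tool_pos: [0.5036, -0.307, 0.1462]
tcp_rot: [-0.002, -3.14, -0.002]
wrist_force: [0.5, 0.2, -0.4]
width: 0.273
```

```bash
python3 p.py .5055 -.307 .047 90 15; python3 - <<'E'
from h import *
cv2.imwrite("pics/w3.png",read_camera("wrist")[:,:,::-1])
i=camera_info("wrist");K=np.array(i["intrinsics"]);P=np.linalg.inv(i["pose"])
for q in [(.5295,-.307,.028),(.4885,-.307,.028),(.5295,-.266,.028),(.5295,-.348,.028)]:
    print(cv2.projectPoints(np.array([q]),cv2.Rodrigues(P[:3,:3])[0],P[:3,3],K,np.array(i["dist_coeffs"]))[0].ravel())
E
```

```text
t 4.75 at [ 0.5036 -0.307   0.1462] yaw 89.9 tilt 0.1 w 23.3 F [ 0.5  0.2 -0.4]
[[-0.001, 0.0, 0.05, -0.0, 15.0], [-0.001, 0.0, 0.049, -0.0, 15.0]]
[257.33730527 214.70654349]
[257.24142846 175.52433271]
[297.47714565 214.64866635]
[217.19613835 214.7514779 ]
```

View pics/w3.png

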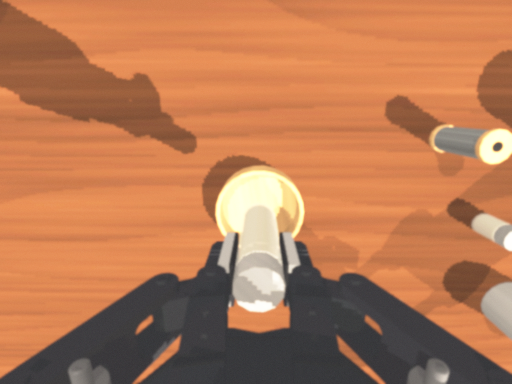

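Box rim in view: left 216, right 304, top 167. That is the same shift of about 3 px as before, and the held vial and fingers show it too (column 259). It's a wrist-camera bias, so the top/side position stands. Lowering.

Request:
{"fn": "play_rows", "kwargs": {"motion": [[-0.001,0,0.03,0,15],[0,0,0.035,0,15],[0,0,0.023,0,15],[0,0,0.01,0,15],[0,0,0,0,15]]}}

```text
time: 5.42
tool_pos: [0.505, -0.3054, 0.0489]
tcp_rot: [0.002, -3.14, -0.001]
wrist_force: [-0.1, 0.7, 0.1]
width: 0.27
```

```bash
python3 p.py .505 -.307 .046 90 15
```

```text
t 5.42 at [ 0.505  -0.3054  0.0489] yaw 90.1 tilt 0.08 w 23.1 F [-0.1  0.7  0.1]
[[0.0, -0.002, 0.003, 0.0, 15.0]]
```

Request:
{"fn": "play_rows", "kwargs": {"motion": [[0,-0.001,0.003,0,15],[0,0,0,0,15],[0,0,0,0,15]]}}

```text
time: 5.8
tool_pos: [0.5058, -0.308, 0.047]
tcp_rot: [-0.0, 3.141, -0.001]
wrist_force: [0.2, -0.7, -1.4]
width: 0.271
```

Request:
{"fn": "play_rows", "kwargs": {"motion": [[0,0,0.001,0,15],[0,0,0,0,15]]}}

```text
time: 6.05
tool_pos: [0.5056, -0.3079, 0.0457]
tcp_rot: [-0.0, 3.141, -0.001]
wrist_force: [-0.5, -0.2, 1.9]
width: 0.273
```

Request:
{"fn": "play_rows", "kwargs": {"motion": [[0,0,0,0,30],[0,0,0,0,45],[0,0,0,0,45],[0,0,-0.03,0,45],[0,0,-0.06,0,45]]}}

```text
time: 6.68
tool_pos: [0.5028, -0.306, 0.1326]
tcp_rot: [0.001, -3.135, -0.007]
wrist_force: [0.8, -1.1, 0.1]
width: 0.524
```

```bash
python3 p.py .5055 -.307 .15 90 50 .665 -.1345 .14 30 50
```

```text
t 6.67 at [ 0.5028 -0.306   0.1326] yaw 90.0 tilt 0.45 w 44.8 F [ 0.8 -1.1  0.1]
[[-0.003, -0.001, -0.017, 0.0, 50.0], [-0.023, 0.025, 0.001, 0.024, 50.0], [-0.019, 0.028, 0.001, 0.024, 50.0], [-0.014, 0.03, 0.002, 0.024, 50.0], [-0.01, 0.032, 0.001, 0.024, 50.0]]
[[-0.005, 0.033, 0.002, 0.024, 50.0], [0.0, 0.033, 0.001, 0.023, 50.0], [0.006, 0.033, 0.002, 0.024, 50.0]]
```

Request:
{"fn": "play_rows", "kwargs": {"motion": [[-0.003,-0.001,-0.01,0,50],[-0.023,0.025,0.001,0.024,50],[-0.019,0.028,0.001,0.024,50],[-0.014,0.03,0.002,0.024,50],[-0.01,0.032,0.001,0.024,50]]}}

```text
time: 7.3
tool_pos: [0.5996, -0.2089, 0.1392]
tcp_rot: [-0.94, -2.996, -0.0]
wrist_force: [0.3, -1.0, -0.3]
width: 0.583
```

Request:
{"fn": "play_rows", "kwargs": {"motion": [[-0.005,0.033,0.002,0.024,50],[0,0.033,0.001,0.023,50],[0.006,0.033,0.002,0.024,50],[0,0,0,0,50],[0,0,0,0,50]]}}

```text
time: 7.92
tool_pos: [0.6663, -0.1363, 0.1343]
tcp_rot: [-1.57, -2.719, 0.001]
wrist_force: [-0.3, 0.3, 0.1]
width: 0.589
```

```bash
python3 p.py .665 -.1345 .04 30 50;  python3 - <<'E'
from h import *
cv2.imwrite("pics/t1.png",cv2.resize(read_camera("side")[60:240,200:400],None,fx=3,fy=3)[:,:,::-1])
E
```

```text
t 7.92 at [ 0.6663 -0.1363  0.1343] yaw 30.0 tilt 0.1 w 50.3 F [-0.3  0.3  0.1]
[[0.001, -0.0, 0.047, 0.0, 50.0], [0.001, -0.0, 0.047, 0.0, 50.0]]
```

View pics/t1.png

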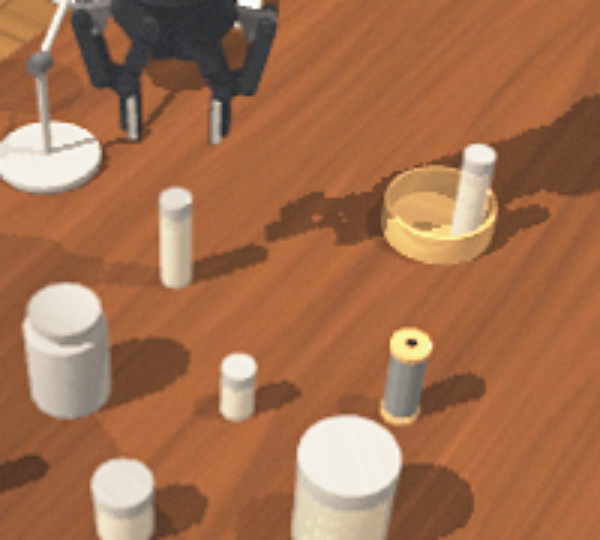

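The vial stands upright in the box (cap at about (359,110) in full-image pixels), and the gripper is centred over vial2. Going down for it and checking where the first vial stands.

Request:
{"fn": "play_rows", "kwargs": {"motion": [[0.001,0,0.035,0,50],[0.001,0,0.035,0,50],[0,0,0.024,0,50],[0,0,0,0,50],[0,0,0,0,50]]}}

```text
time: 8.6
tool_pos: [0.6665, -0.1353, 0.0424]
tcp_rot: [1.573, 2.718, 0.0]
wrist_force: [0.1, -0.0, 0.0]
width: 0.584
```

Request:
{"fn": "play_rows", "kwargs": {"motion": [[0,0,0,0,15],[0,0,0,0,15],[0,0,0,0,15],[0,0,0,0,15],[0,0,0,0,15]]}}

```text
time: 9.22
tool_pos: [0.6673, -0.1349, 0.0431]
tcp_rot: [1.571, 2.717, 0.001]
wrist_force: [-1.4, -1.2, 6.2]
width: 0.271
```

Request:
{"fn": "play_rows", "kwargs": {"motion": [[0,0,-0.02,0,15],[0,0,-0.03,0,15],[0,0,-0.04,0,15],[0,0,-0.02,0,15],[0,0,0,0,15]]}}

```text
time: 9.85
tool_pos: [0.6675, -0.1347, 0.154]
tcp_rot: [1.571, 2.716, 0.002]
wrist_force: [-0.1, 0.4, -1.2]
width: 0.273
```

```bash
python3 p.py .5415 -.3275 .15 30 15; python3 -c "
from h import *
print(plane('side',[(479/3+199.5,155/3+59.5)],.086))"
```

```text
t 9.85 at [ 0.6675 -0.1347  0.154 ] yaw 29.9 tilt 0.27 w 23.3 F [-0.1  0.4 -1.2]
[[-0.021, -0.041, 0.001, -0.0, 15.0], [-0.021, -0.041, 0.001, -0.0, 15.0], [-0.021, -0.041, 0.001, -0.0, 15.0], [-0.021, -0.041, 0.0, -0.0, 15.0], [-0.02, -0.041, 0.001, -0.0, 15.0]]
[[ 0.50560069 -0.30630571  0.086     ]]
```

Request:
{"fn": "play_rows", "kwargs": {"motion": [[-0.015,-0.03,0,0,15],[-0.024,-0.048,0.001,0,15],[-0.024,-0.048,0.001,0,15],[-0.022,-0.044,0.001,0,15],[-0.019,-0.035,0.001,0,15]]}}

```text
time: 10.48
tool_pos: [0.5376, -0.3274, 0.1447]
tcp_rot: [-1.572, -2.715, -0.0]
wrist_force: [0.5, -0.3, -0.4]
width: 0.27
```

Request:
{"fn": "play_rows", "kwargs": {"motion": [[0,0,0,0,15],[0,0,0,0,15]]}}

```text
time: 10.72
tool_pos: [0.5394, -0.3261, 0.1456]
tcp_rot: [-1.573, -2.716, -0.001]
wrist_force: [0.2, 0.8, 0.1]
width: 0.275
```

```bash
python3 p.py .5415 -.3275 .049 30 15
```

```text
t 10.72 at [ 0.5394 -0.3261  0.1456] yaw 29.9 tilt 0.16 w 23.5 F [0.2 0.8 0.1]
[[-0.001, 0.001, 0.048, -0.0, 15.0], [-0.001, 0.0, 0.049, -0.0, 15.0]]
```

Request:
{"fn": "play_rows", "kwargs": {"motion": [[-0.002,0.001,0.03,0,15],[0,0,0.035,0,15],[0,0,0.023,0,15],[0,0,0.008,0,15],[0,0,0,0,15]]}}

```text
time: 11.35
tool_pos: [0.5422, -0.327, 0.0507]
tcp_rot: [-1.571, -2.719, -0.0]
wrist_force: [-0.4, -0.2, 0.1]
width: 0.268
```

Request:
{"fn": "play_rows", "kwargs": {"motion": [[0,0,0,0,15],[0,0,0,0,15]]}}

```text
time: 11.6
tool_pos: [0.543, -0.3286, 0.0528]
tcp_rot: [1.572, 2.717, -0.0]
wrist_force: [-0.0, -0.8, -1.2]
width: 0.274
```

Request:
{"fn": "play_rows", "kwargs": {"motion": [[0,0,0.003,0,15],[0,0,0.001,0,15],[0,0,0,0,15],[0,0,0,0,15]]}}

```text
time: 12.1
tool_pos: [0.542, -0.3281, 0.0472]
tcp_rot: [-1.573, -2.719, -0.0]
wrist_force: [0.4, 0.1, -0.1]
width: 0.272
```

Request:
{"fn": "play_rows", "kwargs": {"motion": [[0,0,0.001,0,15],[0,0,0,0,15]]}}

```text
time: 12.35
tool_pos: [0.5421, -0.3282, 0.0471]
tcp_rot: [1.573, 2.719, -0.0]
wrist_force: [-1.8, 0.4, 5.4]
width: 0.273
```

Contact with the floor (5 N). Releasing, then on to the spool.

Request:
{"fn": "play_rows", "kwargs": {"motion": [[0,0,0,0,30],[0,0,0,0,40],[0,0,0,0,40],[0,0,-0.03,0,40],[0,0,-0.06,0,40]]}}

```text
time: 12.98
tool_pos: [0.5395, -0.3264, 0.1331]
tcp_rot: [-1.569, -2.712, -0.001]
wrist_force: [0.7, -0.1, 1.1]
width: 0.469
```

Request:
{"fn": "play_rows", "kwargs": {"motion": [[0,0,-0.01,0,50],[0,0,0,0,50]]}}

```text
time: 13.22
tool_pos: [0.5427, -0.3285, 0.1475]
tcp_rot: [1.572, 2.717, -0.0]
wrist_force: [-0.2, 0.4, -0.9]
width: 0.584
```

```bash
python3 p.py .456 -.115 .14 -30 50
```

```text
t 13.22 at [ 0.5427 -0.3285  0.1475] yaw 29.9 tilt 0.15 w 49.9 F [-0.2  0.4 -0.9]
[[0.038, 0.005, 0.001, 0.028, 50.0], [0.038, -0.001, 0.001, 0.028, 50.0], [0.038, -0.008, 0.001, 0.028, 50.0], [0.035, -0.015, 0.001, 0.027, 50.0], [0.033, -0.021, 0.002, 0.028, 50.0]]
[[0.028, -0.026, 0.001, 0.027, 50.0]]
```

Request:
{"fn": "play_rows", "kwargs": {"motion": [[0.038,0.005,0.001,0.028,50],[0.038,-0.001,0.001,0.028,50],[0.038,-0.008,0.001,0.028,50],[0.035,-0.015,0.001,0.027,50],[0.033,-0.021,0.002,0.028,50]]}}

```text
time: 13.85
tool_pos: [0.4673, -0.1482, 0.1377]
tcp_rot: [-2.578, -1.789, 0.004]
wrist_force: [0.3, -0.3, 0.1]
width: 0.586
```

Request:
{"fn": "play_rows", "kwargs": {"motion": [[0.028,-0.026,0.001,0.027,50],[0,0,0,0,50],[0,0,0,0,50],[0,0,0,0,50]]}}

```text
time: 14.35
tool_pos: [0.455, -0.1154, 0.1388]
tcp_rot: [-2.718, -1.574, 0.001]
wrist_force: [0.3, 0.1, 0.6]
width: 0.583
```

```bash
python3 p.py .456 -.115 .029 -30 50;  python3 - <<'E'
from h import *
cv2.imwrite("pics/t2.png",cv2.resize(np.hstack([read_camera("side")[70:240,200:400],read_camera("top")[120:290,250:450]]),None,fx=2,fy=2,interpolation=cv2.INTER_NEAREST)[:,:,::-1])
E
```

```text
t 14.35 at [ 0.455  -0.1154  0.1388] yaw -29.9 tilt 0.03 w 49.8 F [0.3 0.1 0.6]
[[0.0, 0.0, 0.055, 0.0, 50.0], [0.001, 0.001, 0.055, 0.0, 50.0]]
```

View pics/t2.png

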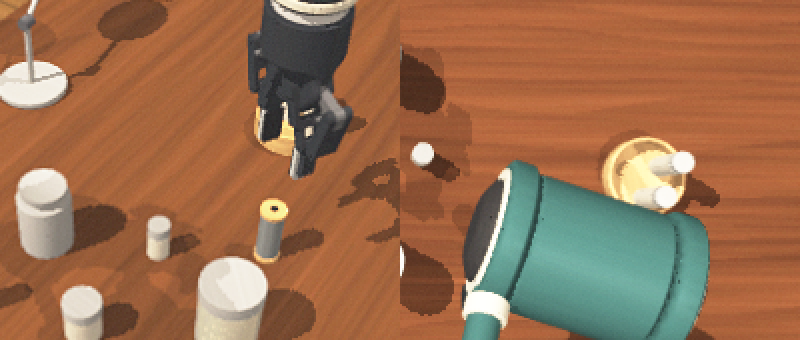

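Both vials stand in the box (top view caps at (391,201) and (378,219)), with the spool free beneath the gripper. Grasping it at mid-height.

Request:
{"fn": "play_rows", "kwargs": {"motion": [[0.001,0,0.035,0,50],[0,0,0.04,0,50],[0,0,0.025,0,50],[0,0,0.01,0,50],[0,0,0,0,50]]}}

```text
time: 15.08
tool_pos: [0.4552, -0.114, 0.029]
tcp_rot: [-2.718, -1.573, 0.001]
wrist_force: [0.1, -0.0, 0.2]
width: 0.589
```

Request:
{"fn": "play_rows", "kwargs": {"motion": [[0,0,0,0,15],[0,0,0,0,15],[0,0,0,0,15],[0,0,0,0,15],[0,0,0,0,15]]}}

```text
time: 15.7
tool_pos: [0.4567, -0.1142, 0.0306]
tcp_rot: [2.717, 1.573, 0.003]
wrist_force: [-0.3, 0.3, 5.9]
width: 0.298
```

Request:
{"fn": "play_rows", "kwargs": {"motion": [[0,0,-0.02,0,15],[0,0,-0.03,0,15],[0,0,-0.045,0,15],[0,0,-0.03,0,15],[0,0,0,0,15]]}}

```text
time: 16.32
tool_pos: [0.4574, -0.1144, 0.1571]
tcp_rot: [2.715, 1.572, 0.007]
wrist_force: [0.2, 0.4, -1.2]
width: 0.302
```

```bash
python3 p.py .541 -.287 .158 -30 15; python3 -c "
from h import *
print(plane('top',[(391,200.5),(377.5,218.5)],.086))"
```

```text
t 16.32 at [ 0.4574 -0.1144  0.1571] yaw -29.9 tilt 0.35 w 25.8 F [ 0.2  0.4 -1.2]
[[-0.027, 0.04, -0.0, 0.0, 15.0], [-0.027, 0.039, -0.0, 0.0, 15.0], [-0.027, 0.04, -0.0, 0.0, 15.0], [-0.027, 0.039, -0.001, 0.0, 15.0]]
[[ 0.54198986 -0.32680785  0.086     ]
 [ 0.50327413 -0.29647546  0.086     ]]
```

The second cap computes to (.503,-.296), about 10 mm from where I placed that vial. I'll check close up before placing the spool.

```bash
python3 - <<'E'
from h import *
r=lambda a:cv2.resize(a,(400,400),interpolation=cv2.INTER_NEAREST)
cv2.imwrite("pics/t3.png",np.hstack([r(read_camera("side")[90:170,310:390]),r(read_camera("top")[170:250,335:415])])[:,:,::-1])
E
```

```text
(no output)
```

View pics/t3.png

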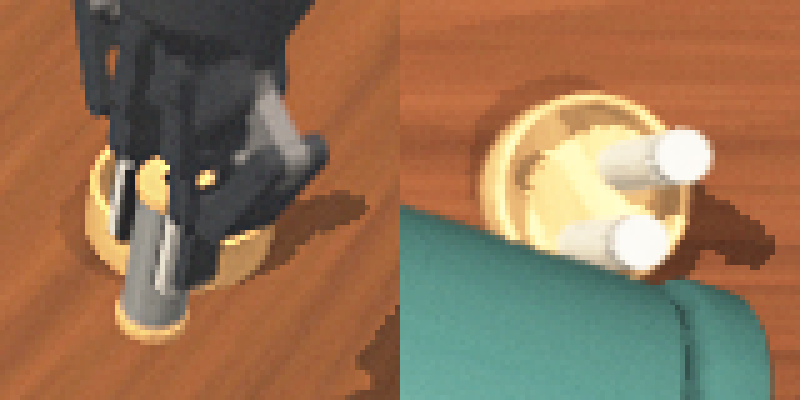

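Unoccluded, the cap is at (383,218), which puts it at about y = -0.308. The earlier reading was partly hidden, and both vials stand where placed. Carrying the spool over.

Request:
{"fn": "play_rows", "kwargs": {"motion": [[-0.02,0.03,0,0,15],[-0.032,0.046,0,0,15],[-0.032,0.046,0,0,15],[-0.024,0.036,0,0,15],[0,0,0,0,15]]}}

```text
time: 17.05
tool_pos: [0.5382, -0.2881, 0.1514]
tcp_rot: [-2.718, -1.569, 0.003]
wrist_force: [-0.9, 1.2, -1.0]
width: 0.302
```

Request:
{"fn": "play_rows", "kwargs": {"motion": [[0,0,0,0,15],[0,0,0,0,15]]}}

```text
time: 17.3
tool_pos: [0.5375, -0.2846, 0.1531]
tcp_rot: [-2.716, -1.574, 0.002]
wrist_force: [0.1, -0.4, -0.9]
width: 0.298
```

```bash
python3 p.py .541 -.287 .037 -30 15
```

```text
t 17.3 at [ 0.5375 -0.2846  0.1531] yaw -29.8 tilt 0.15 w 25.5 F [ 0.1 -0.4 -0.9]
[[-0.0, 0.001, 0.039, 0.0, 15.0], [-0.0, 0.002, 0.039, 0.0, 15.0], [-0.0, 0.001, 0.038, 0.001, 15.0]]
```

Request:
{"fn": "play_rows", "kwargs": {"motion": [[0,0.002,0.03,0,15],[0,0.001,0.04,0,15],[0,0,0.03,0,15],[0,0,0.013,0,15],[0,0,0,0,15]]}}

```text
time: 17.92
tool_pos: [0.5405, -0.2866, 0.0407]
tcp_rot: [-2.717, -1.574, 0.001]
wrist_force: [0.1, -0.9, 0.1]
width: 0.302
```

Request:
{"fn": "play_rows", "kwargs": {"motion": [[0,0,0,0,15],[0,0,0,0,15]]}}

```text
time: 18.18
tool_pos: [0.5424, -0.2882, 0.0431]
tcp_rot: [2.716, 1.573, 0.002]
wrist_force: [0.4, -0.3, 0.6]
width: 0.302
```

Request:
{"fn": "play_rows", "kwargs": {"motion": [[0,0,0.003,0,15],[0,0,0.002,0,15],[0,0,0,0,15],[0,0,0,0,15]]}}

```text
time: 18.68
tool_pos: [0.5411, -0.2876, 0.0361]
tcp_rot: [-2.719, -1.574, 0.0]
wrist_force: [0.3, 0.2, -0.9]
width: 0.301
```

Request:
{"fn": "play_rows", "kwargs": {"motion": [[0,0,0.002,0,15],[0,0,0,0,15],[0,0,0,0,15]]}}

```text
time: 19.05
tool_pos: [0.5415, -0.2878, 0.0348]
tcp_rot: [2.718, 1.574, 0.001]
wrist_force: [-1.2, 0.8, 4.0]
width: 0.298
```

Request:
{"fn": "play_rows", "kwargs": {"motion": [[0,0,0,0,32],[0,0,0,0,42],[0,0,0,0,42],[0,0,-0.03,0,42],[0,0,-0.05,0,42]]}}

```text
time: 19.68
tool_pos: [0.5391, -0.2864, 0.1123]
tcp_rot: [-2.714, -1.571, 0.005]
wrist_force: [-0.6, -0.4, 0.3]
width: 0.493
```

Request:
{"fn": "play_rows", "kwargs": {"motion": [[0,0,-0.035,0,50],[0,0,0,0,50],[0,0,0,0,50]]}}

```text
time: 20.05
tool_pos: [0.5406, -0.2873, 0.1485]
tcp_rot: [-2.718, -1.574, 0.001]
wrist_force: [-0.3, -0.3, -0.2]
width: 0.587
```

```bash
python3 p.py .67 .135 .145 -4 50
```

```text
t 20.05 at [ 0.5406 -0.2873  0.1485] yaw -29.9 tilt 0.07 w 50.2 F [-0.3 -0.3 -0.2]
[[0.048, -0.011, 0.0, -0.008, 50.0], [0.048, -0.008, 0.0, -0.008, 50.0], [0.049, -0.006, 0.0, -0.008, 50.0], [0.049, -0.004, 0.001, -0.008, 50.0], [0.049, -0.001, 0.0, -0.008, 50.0]]
[[0.049, 0.001, 0.001, -0.008, 50.0], [0.049, 0.004, 0.0, -0.008, 50.0], [0.049, 0.006, 0.001, -0.008, 50.0], [0.048, 0.009, 0.0, -0.008, 50.0]]
```

Request:
{"fn": "play_rows", "kwargs": {"motion": [[0.048,-0.011,0,-0.008,50],[0.048,-0.008,0,-0.008,50],[0.049,-0.006,0,-0.008,50],[0.049,-0.004,0.001,-0.008,50],[0.049,-0.001,0,-0.008,50]]}}

```text
time: 20.68
tool_pos: [0.6117, -0.0512, 0.1454]
tcp_rot: [-2.496, -1.903, 0.005]
wrist_force: [0.7, -0.4, -1.4]
width: 0.583
```

Request:
{"fn": "play_rows", "kwargs": {"motion": [[0.049,0.001,0.001,-0.008,50],[0.049,0.004,0,-0.008,50],[0.049,0.006,0.001,-0.008,50],[0.048,0.009,0,-0.008,50],[0,0,0,0,50]]}}

```text
time: 21.3
tool_pos: [0.6696, 0.1382, 0.1433]
tcp_rot: [-2.29, -2.147, 0.004]
wrist_force: [0.2, 0.4, 0.2]
width: 0.588
```

Request:
{"fn": "play_rows", "kwargs": {"motion": [[0,0,0,0,50],[0,0,0,0,50]]}}

```text
time: 21.55
tool_pos: [0.6697, 0.1335, 0.1451]
tcp_rot: [-2.297, -2.142, 0.003]
wrist_force: [0.9, 0.0, -0.4]
width: 0.59
```

```bash
python3 p.py .67 .135 .04 -4 50;  python3 - <<'E'
from h import *
cv2.imwrite("pics/t4.png",cv2.resize(np.hstack([read_camera("side")[90:210,200:400],read_camera("top")[130:250,215:415]]),None,fx=2,fy=3,interpolation=cv2.INTER_NEAREST)[:,:,::-1])
E
```

```text
t 21.55 at [0.6697 0.1335 0.1451] yaw -4.0 tilt 0.13 w 50.4 F [ 0.9  0.  -0.4]
[[0.001, 0.0, 0.053, -0.0, 50.0], [0.001, 0.0, 0.052, -0.0, 50.0]]
```

View pics/t4.png

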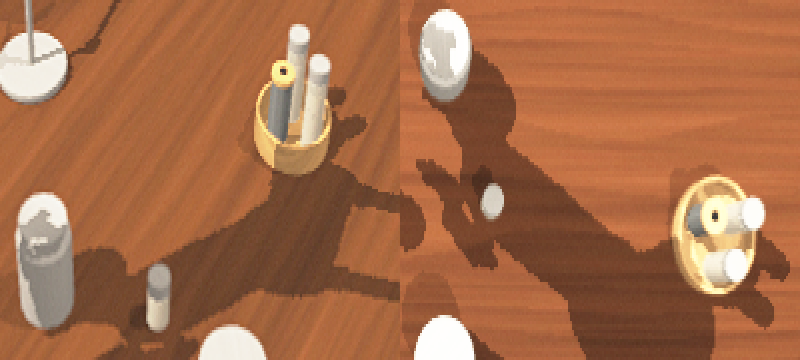

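The box holds two vials and the spool, all upright (top view: caps at (753,213) and (735,265), spool at (714,216), in a crop stretched vertically). Now vial1.

Request:
{"fn": "play_rows", "kwargs": {"motion": [[0.001,0,0.035,0,50],[0.001,0,0.04,0,50],[0,0,0.025,0,50],[0,0,0.005,0,50],[0,0,0,0,50]]}}

```text
time: 22.28
tool_pos: [0.6711, 0.1363, 0.0418]
tcp_rot: [2.297, 2.143, 0.001]
wrist_force: [-0.1, -0.0, -0.5]
width: 0.581
```

Request:
{"fn": "play_rows", "kwargs": {"motion": [[0,0,0,0,15],[0,0,0,0,15],[0,0,0,0,15],[0,0,0,0,15],[0,0,0,0,15]]}}

```text
time: 22.9
tool_pos: [0.672, 0.137, 0.0431]
tcp_rot: [2.295, 2.143, 0.004]
wrist_force: [-0.7, -1.0, 6.0]
width: 0.271
```

Request:
{"fn": "play_rows", "kwargs": {"motion": [[0,0,-0.02,0,15],[0,0,-0.03,0,15],[0,0,-0.04,0,15],[0,0,-0.02,0,15],[0,0,0,0,15]]}}

```text
time: 23.52
tool_pos: [0.6722, 0.1371, 0.154]
tcp_rot: [2.295, 2.142, 0.006]
wrist_force: [-0.9, -0.4, -0.3]
width: 0.27
```

```bash
python3 p.py .5573 .3637 .15 -4 15
```

```text
t 23.52 at [0.6722 0.1371 0.154 ] yaw -3.9 tilt 0.26 w 23.0 F [-0.9 -0.4 -0.3]
[[0.044, -0.026, 0.001, 0.0, 15.0], [0.044, -0.026, 0.001, 0.0, 15.0], [0.043, -0.026, 0.001, 0.0, 15.0], [0.044, -0.026, 0.0, 0.0, 15.0], [0.043, -0.026, 0.001, 0.0, 15.0]]
```

Request:
{"fn": "play_rows", "kwargs": {"motion": [[0.03,-0.018,0,0,15],[0.05,-0.03,0.001,0,15],[0.05,-0.03,0.001,0,15],[0.05,-0.03,0.001,0,15],[0.038,-0.022,0.001,0,15]]}}

```text
time: 24.15
tool_pos: [0.5532, 0.3645, 0.1446]
tcp_rot: [-2.294, -2.144, 0.006]
wrist_force: [0.3, -0.1, -1.0]
width: 0.268
```

Request:
{"fn": "play_rows", "kwargs": {"motion": [[0,0,0,0,15],[0,0,0,0,15],[0,0,0.03,0,15],[0,0,0.03,0,15],[0,0,0.025,0,15]]}}

```text
time: 24.78
tool_pos: [0.5562, 0.3609, 0.0603]
tcp_rot: [-2.299, -2.141, 0.003]
wrist_force: [-0.1, 0.6, 0.7]
width: 0.271
```

Request:
{"fn": "play_rows", "kwargs": {"motion": [[0,0,0,0,15],[0,0,0,0,15],[0,0,0,0,15]]}}

```text
time: 25.15
tool_pos: [0.5574, 0.3635, 0.064]
tcp_rot: [2.297, 2.143, 0.004]
wrist_force: [-0.3, 1.0, -1.2]
width: 0.274
```

```bash
python3 p.py .5573 .3637 .0475 -4 15
```

```text
t 25.15 at [0.5574 0.3635 0.064 ] yaw -4.0 tilt 0.16 w 23.4 F [-0.3  1.  -1.2]
[[0.0, -0.0, 0.017, 0.0, 15.0]]
```

Request:
{"fn": "play_rows", "kwargs": {"motion": [[0,0,0.008,0,15],[0,0,0.006,0,15],[0,0,0.002,0,15],[0,0,0,0,15],[0,0,0,0,15]]}}

```text
time: 25.78
tool_pos: [0.5559, 0.3633, 0.0471]
tcp_rot: [-2.296, -2.144, 0.001]
wrist_force: [-1.0, -1.8, 6.6]
width: 0.268
```

Request:
{"fn": "play_rows", "kwargs": {"motion": [[0,0,0.001,0,15],[0,0,0,0,15],[0,0,0,0,15]]}}

```text
time: 26.15
tool_pos: [0.5559, 0.3634, 0.0471]
tcp_rot: [2.296, 2.144, -0.0]
wrist_force: [-4.2, -2.3, 9.7]
width: 0.274
```

Seated (about 10 N). Releasing, then the pot.

Request:
{"fn": "play_rows", "kwargs": {"motion": [[0,0,-0.001,0,30],[0,0,0,0,40],[0,0,0,0,40],[0,0,-0.03,0,40],[0,0,-0.05,0,60]]}}

```text
time: 26.78
tool_pos: [0.5539, 0.362, 0.1238]
tcp_rot: [-2.295, -2.143, 0.01]
wrist_force: [1.0, -0.8, -0.1]
width: 0.661
```

Request:
{"fn": "play_rows", "kwargs": {"motion": [[0,0,-0.02,0,60],[0,0,0,0,60]]}}

```text
time: 27.02
tool_pos: [0.5572, 0.364, 0.1483]
tcp_rot: [2.296, 2.143, 0.006]
wrist_force: [-0.1, 0.1, -0.2]
width: 0.702
```

```bash
python3 p.py .554 .079 .12 -4 62
```

```text
t 27.02 at [0.5572 0.364  0.1483] yaw -3.9 tilt 0.24 w 59.9 F [-0.1  0.1 -0.2]
[[-0.047, 0.003, 0.005, 0.0, 62.0], [-0.048, 0.003, 0.005, 0.0, 62.0], [-0.047, 0.003, 0.005, 0.0, 62.0], [-0.048, 0.002, 0.004, 0.0, 62.0], [-0.047, 0.003, 0.005, 0.0, 62.0]]
[[-0.048, 0.002, 0.004, 0.0, 62.0]]
```

Request:
{"fn": "play_rows", "kwargs": {"motion": [[-0.047,0.003,0,0,62],[-0.048,0.003,0,0,62],[-0.047,0.003,0,0,62],[-0.048,0.002,0.005,0,62],[-0.047,0.003,0.01,0,62]]}}

```text
time: 27.65
tool_pos: [0.5521, 0.1241, 0.1289]
tcp_rot: [-2.295, -2.143, 0.004]
wrist_force: [1.1, -0.5, -0.5]
width: 0.723
```

Request:
{"fn": "play_rows", "kwargs": {"motion": [[-0.048,0.002,0.01,0,62],[0,0,0,0,62],[0,0,0,0,62],[0,0,0,0,62]]}}

```text
time: 28.15
tool_pos: [0.5522, 0.0789, 0.1209]
tcp_rot: [-2.295, -2.145, 0.0]
wrist_force: [0.3, -1.4, 0.3]
width: 0.725
```

```bash
python3 p.py .554 .079 .017 -4 62;  python3 - <<'E'
from h import *
cv2.imwrite("pics/t5.png",cv2.resize(np.hstack([read_camera("side")[200:380,80:280],read_camera("top")[110:290,45:245]]),None,fx=2,fy=2,interpolation=cv2.INTER_NEAREST)[:,:,::-1])
E
```

```text
t 28.15 at [0.5522 0.0789 0.1209] yaw -3.9 tilt 0.04 w 62.0 F [ 0.3 -1.4  0.3]
[[0.0, 0.001, 0.052, 0.0, 62.0], [0.0, 0.001, 0.052, 0.0, 62.0]]
```

View pics/t5.png

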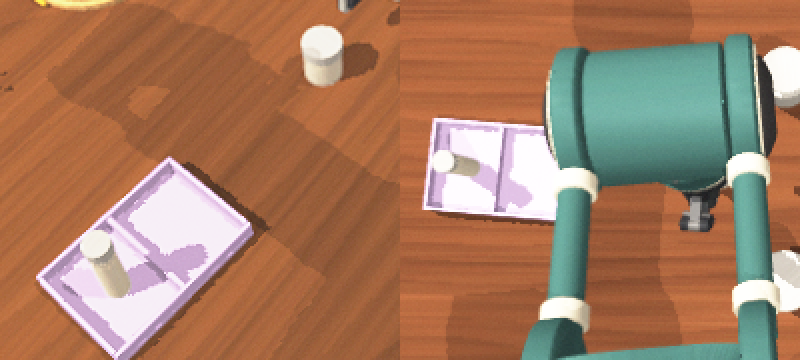

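The third vial stands in the left compartment (side crop (107,262)), and the pot is still standing clear. Going down for the pot.

Request:
{"fn": "play_rows", "kwargs": {"motion": [[0,0.001,0.03,0,62],[0,0.001,0.04,0,62],[0,0,0.024,0,62],[0,0,0.009,0,62],[0,0,0,0,62]]}}

```text
time: 28.88
tool_pos: [0.5543, 0.0782, 0.0182]
tcp_rot: [-2.295, -2.145, 0.001]
wrist_force: [0.9, -1.2, -0.2]
width: 0.728
```

Request:
{"fn": "play_rows", "kwargs": {"motion": [[0,0,0,0,62],[0,0,0,0,45],[0,0,0,0,30],[0,0,0,0,30],[0,0,0,0,30]]}}

```text
time: 29.5
tool_pos: [0.5555, 0.0778, 0.0197]
tcp_rot: [2.296, 2.143, 0.003]
wrist_force: [-0.3, 0.1, 6.9]
width: 0.456
```

```bash
python3 p.py .552 .290 .13 -4 30
```

```text
t 29.5 at [0.5555 0.0778 0.0197] yaw -3.9 tilt 0.13 w 38.9 F [-0.3  0.1  6.9]
[[0.042, -0.004, -0.022, 0.0, 30.0], [0.042, -0.004, -0.022, 0.0, 30.0], [0.042, -0.003, -0.022, 0.0, 30.0], [0.043, -0.004, -0.022, 0.0, 30.0], [0.042, -0.003, -0.022, 0.0, 30.0]]
```

Request:
{"fn": "play_rows", "kwargs": {"motion": [[0,0,-0.02,0,30],[0,0,-0.03,0,30],[0,0,-0.04,0,30],[0.02,-0.002,0,0,30],[0.04,-0.004,0,0,30]]}}

```text
time: 30.12
tool_pos: [0.5524, 0.138, 0.1081]
tcp_rot: [2.299, 2.141, 0.0]
wrist_force: [0.1, 0.1, -1.8]
width: 0.452
```

Request:
{"fn": "play_rows", "kwargs": {"motion": [[0.05,-0.004,0,0,30],[0.05,-0.004,0,0,30],[0.035,-0.003,0,0,30],[0.015,-0.001,0,0,30],[0,0,0,0,30]]}}

```text
time: 30.75
tool_pos: [0.55, 0.2889, 0.1071]
tcp_rot: [-2.294, -2.146, 0.003]
wrist_force: [-0.5, -0.1, 0.9]
width: 0.451
```

Request:
{"fn": "play_rows", "kwargs": {"motion": [[0,0,0,0,30],[0,0,0,0,30]]}}

```text
time: 31.0
tool_pos: [0.5509, 0.2871, 0.1081]
tcp_rot: [2.298, 2.142, -0.001]
wrist_force: [-0.3, -0.4, -1.1]
width: 0.454
```

```bash
python3 p.py .552 .290 .026 -4 30
```

```text
t 31.0 at [0.5509 0.2871 0.1081] yaw -4.0 tilt 0.03 w 38.7 F [-0.3 -0.4 -1.1]
[[0.002, 0.0, 0.041, -0.0, 30.0], [0.001, 0.001, 0.041, -0.0, 30.0]]
```

Request:
{"fn": "play_rows", "kwargs": {"motion": [[0.002,0.001,0.025,0,30],[0.001,0,0.03,0,30],[0,0,0.018,0,30],[0,0,0.006,0,30],[0,0,0,0,30]]}}

```text
time: 31.62
tool_pos: [0.5522, 0.2911, 0.0293]
tcp_rot: [-2.297, -2.143, 0.0]
wrist_force: [-0.2, -0.2, 0.4]
width: 0.455
```

Request:
{"fn": "play_rows", "kwargs": {"motion": [[0,0,0.002,0,30],[0,0,0,0,30],[0,0,0,0,30]]}}

```text
time: 32.0
tool_pos: [0.5524, 0.2916, 0.0279]
tcp_rot: [2.296, 2.144, 0.002]
wrist_force: [0.3, -0.2, -1.1]
width: 0.451
```

Request:
{"fn": "play_rows", "kwargs": {"motion": [[0,0,0.002,0,30],[0,0,0.001,0,30],[0,0,0,0,30],[0,0,0,0,30]]}}

```text
time: 32.5
tool_pos: [0.552, 0.2913, 0.0242]
tcp_rot: [-2.296, -2.144, 0.0]
wrist_force: [-0.6, 0.4, -0.9]
width: 0.453
```

Request:
{"fn": "play_rows", "kwargs": {"motion": [[0,0,0.001,0,30],[0,0,0,0,30],[0,0,0,0,30]]}}

```text
time: 32.88
tool_pos: [0.5522, 0.2915, 0.0237]
tcp_rot: [2.296, 2.144, 0.001]
wrist_force: [-2.5, -1.3, 4.4]
width: 0.451
```

Contact (4 N). Releasing, lifting and backing away so the cameras have a clear view.

Request:
{"fn": "play_rows", "kwargs": {"motion": [[0,0,0,0,44],[0,0,0,0,54],[0,0,0,0,54],[0,0,-0.03,0,54],[0,0,-0.05,0,54]]}}

```text
time: 33.5
tool_pos: [0.5499, 0.2903, 0.1013]
tcp_rot: [-2.295, -2.143, 0.009]
wrist_force: [0.6, 0.8, 0.3]
width: 0.631
```

Request:
{"fn": "play_rows", "kwargs": {"motion": [[0.02,-0.03,-0.05,0,54],[0.03,-0.05,-0.03,0,54],[0.04,-0.045,-0.02,0,54],[0.04,-0.045,0,0,54],[0.04,-0.045,0,0,54]]}}

```text
time: 34.12
tool_pos: [0.3509, 0.4749, 0.2024]
tcp_rot: [-2.297, -2.143, -0.003]
wrist_force: [0.7, 0.4, -0.9]
width: 0.631
```

Request:
{"fn": "play_rows", "kwargs": {"motion": [[0.04,-0.045,0,0,54],[0.03,-0.03,0,0,54],[0,0,0,0,54],[0,0,0,0,54],[0,0,0,0,54]]}}

```text
time: 34.75
tool_pos: [0.2829, 0.5476, 0.2014]
tcp_rot: [2.298, 2.142, -0.0]
wrist_force: [-0.2, -0.1, -0.5]
width: 0.63
```

```bash
python3 - <<'E'
from h import *
s=read_camera("side");t=read_camera("top")
cv2.imwrite("pics/s_end.png",s[:,:,::-1]);cv2.imwrite("pics/t_end.png",t[:,:,::-1])
a=cv2.resize(s[90:370,80:400],(400,350));b=cv2.resize(t[100:300,40:420],(800,421)[:2])
c=np.zeros((600,800,3),np.uint8);c[:250,:400]=cv2.resize(s[90:290,80:400],(400,250));c[:250,400:]=cv2.resize(s[240:380,80:304],(400,250));c[250:]=cv2.resize(t[125:292,50:420],(800,350))
cv2.imwrite("pics/end.png",c[:,:,::-1])
E
```

```text
(no output)
```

View pics/end.png

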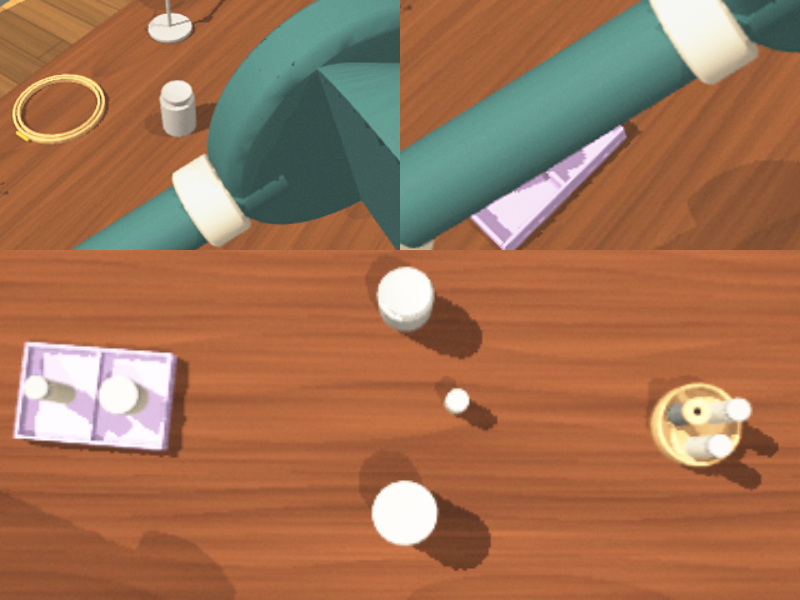

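Final top view: the tray holds the vial at (36,387) and the pot at (119,396). The box holds vials at (738,409) and (718,446) and the spool at (697,411). The jar, dispenser and short vial are still standing. The arm blocks the side view. One numeric check, then I'll hand in.

```bash
python3 - <<'E'
from h import *
for n,u,v,z in [("tray vial",36,387,.086),("pot",119,396,.052),("box v2",738,409,.086),("box v1",718,446,.086),("spool",697,411,.074),("short",457,401,.045),("jar",405,513,.083),("disp",405,293,.082)]:
    print(n,np.round(plane("top",[(u/800*370+50-.5,(v-250)/350*167+125-.5)],z)[0],3))
s=read_state();print(s["time"],s["width"],np.round(s["wrist_force"],1))
finish_job()
E
```

```text
tray vial [0.558 0.361 0.086]
pot [0.552 0.291 0.052]
box v2 [ 0.542 -0.326  0.086]
box v1 [ 0.504 -0.305  0.086]
spool [ 0.541 -0.289  0.074]
short [ 0.551 -0.05   0.045]
jar [0.435 0.002 0.083]
disp [0.658 0.005 0.082]
34.85 0.6391767314701086 [-0.2 -0.4  0.7]
the job is handed in; nothing more can be done
```

The job is handed in at 34.9 s. Two tall vials and the spool stand upright in the round box, and the third tall vial and the pot stand one in each compartment of the tray.

- **Placed items:** the last top-camera check put all five within about 3 mm of where I meant them to go.
- **Left alone:** the short vial, big jar and dispenser measured within about 1 mm of where they started.
- **Gripper:** it was open and well clear of everything. The highest wrist force I read was about 11 N, with readings taken only at the end of each move call.

Three checks disagreed or fell short:
- **Wrist camera:** it read about 3–4 mm off from the top and side views. I took this as calibration bias and used the top and side positions.
- **First box vial:** one top-view reading showed it about 10 mm off because the arm was partly hiding it. A second look showed it in place.
- **Final side view:** the arm blocked it, so the last check that everything stood upright used the top view only. Earlier side pictures had shown everything except the placed pot upright.

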